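Push a mounting plate out over the board's edge to its scribed line

ROBOT

A 7-joint arm with a two-finger parallel gripper is mounted at the origin on the work surface; the furniture and walls round the work are solid. World frame = base frame: x ahead of the robot, y to its left, z up, the work surface at z = 0. Lengths are in mm, angles in rad, forces in N, time in s.
With the tool pointing down it reaches from about 425 to 950 mm from the base axis. Payload 4.7 kg.
Tool frame: the origin (TCP) lies on the centre line of the jaws, within the pads' length; the fingertips stand 8 mm ahead of it and the grasp point (between the pads) lies 11 mm behind it; z points along the fingers, y is the line along which they close (so a half turn about z gives the same grasp; the last joint's range is limited). The gripper opens to 87 mm and grips with 3 to 60 N. Pads are 19 mm wide; open, the fingers measure 117 mm over their backs; the gripper's body (75 mm by 190 mm) begins 51 mm behind the grasp point.
Start: joints at [1.154, 0.469, -0.049, 1.532, 0.024, 1.141, -0.082], TCP at [255.3, -624.876, 230.573] pointing down, gripper open.
Joint ranges: [-2.59, 2.59], [-0.33, 1.99], [-1.39, 1.29], [0.1, 2.45], [-1.04, 4.18], [0.21, 1.99], [-2.66, 2.66]. Speed limits (rad/s): [2.57, 2.57, 3.14, 3.14, 3.14, 3.14, 3.14].

INTERFACE

Orientations are given as a rotation vector (axis times angle).
In Python, from workcell import get_state, snapshot, ticket gives the robot as it stands.
- The arm moves only by the tool move_arm, never from a script. Its argument "moves" is a list of rows, each a list of 3 entries, a list of its own where there are three numbers: the shift along the tool's x, y, z in mm, then the turn, a rotation vector about the tool's x, y, z in rad, then the closure, from 0 (fully open) to 1 (shut). In form: [[[x, y, z], [rx, ry, rz], hand], ...]. A call has exactly 10 rows; each row is the pose to reach, as a shift and turn from the pose commanded when the call began, along the tool's axes at that moment; what a row does not reach only later rows make up. A row lasts 1/10 s, in which the tool goes at most 50 mm and 8.59 degrees, less where a joint would pass 70% of its speed; a pose out of reach is approached as far as the arm can. A call with a gripper value outside its range is refused whole. The fingers move at their own pace and stop on an object; "newtons" is the grip in N (left out, the last holds). Time passes only in rows, so rows that repeat a pose let the fingers close, or fill a call up. It gives the time, the measured TCP pose, the force, the opening and the grip force at its end, in the units of the state.
- get_state(): the state, without advancing time (a new reading comes with each control period).
- snapshot(name): name is "scene" or "top"; returns a dict with "color" (400x640x3 uint8, red, green, blue), "z_map" (400x640 float32, mm along the optical axis (not along the pixel's ray), 0 where there is no reading), "vertical_fov" (degrees; the focal length in pixels is half the picture's height over the tangent of half this angle, whatever the lens; pixels are square), "cx", "cy" (the principal point, pixels), "pose" (4x4, takes a point from camera to world coordinates). Camera axes: x right, y up, looking along -z (the intrinsics and any distortion apply to the point x, -y, -z); pixel columns grow to the right and rows downward; lengths in mm; the calibration is good to about 2 mm. A picture is of the moment at which its call begins.
- ticket.hand_in(): hands the job in; it is judged then, once.
The state is a dict: "time": time; "joint_pos": joint angles; "qvel": joint speeds; "joint_efforts": joint torques, N m; "position": TCP position; "tcp_rot": TCP orientation; "ft_force": force on the tool from outside, world axes, zero at the start; "ft_torque": the same for the moment, N m; "width": finger opening in mm; "gripper_force": force on a finger pad.
Only numpy, scipy, OpenCV 4.12 (cv2) and the standard library are available. Lean on these libraries where they do the work, as an engineer would, in place of code of your own. Each camera call takes 0.05 s, during which the arm holds its last target. There are 200 camera calls.

TASK

The aluminium mounting plate lies on the wooden bench board: push it with the fingertips, flat on the board, out over the board's brass-stripped end until its scribed line lies right over that edge and the plate is square to it, so that 30 mm with both screw holes stick out and screws can be put in from below. Only push it, never lift it or let it drop, then leave it lying there at rest; leave everything else where it is.

Things in the scene. Friction and masses are not known exactly. Their poses are not given: they have to be found in the camera images.
- board: Wooden bench board fixed to the table on four short feet, 160 (its x) x 220 (its y) mm, top face 30 mm above the table. Origin: centre of its underside, at table height. Its -y end, on the robot's right, has a 12 mm wide brass strip flush with the top; that is the edge to push over, at y = -110 mm.
- board_edge (a point): Middle of the top edge of the board's brass-stripped end (board x = 0, y = -110, z = 30 mm); axes as the board's, -y points out over the edge.
- plate: Flat bare aluminium plate, 90 (its x) x 110 (its y) x 8 mm thick, 0.15 to 0.31 kg, lying loose on the board. Origin: centre of its underside. Two 10 mm screw holes near its -y end (at x = -28 and +28, y = -40 mm), which faces the brass-stripped edge and starts 20 to 55 mm inside it; the plate may start turned up to 0.15 rad against the board.
- plate_line (a point): Middle of the scribed dark line, taken at the underside of the plate (plate y = -25 mm): the line runs across the plate, along its x, 30 mm from the holed end. Axes as the plate's.
- plate_back (a point): Middle of the plate's plain rear end at its underside (plate y = +55 mm), the 90 mm wide, 8 mm high face to push on; behind it the board top is free for 50 mm or more. Axes as the plate's.
- marker: Marker pen, 12 x 122 x 12 mm, lying on the board beside the plate, on the side of the robot, along the board's y. Origin: centre of its underside. To be left alone.
- crimp_tin: Flat round tin, 59 mm across, 26 mm high, on the table off the board's brass end. Origin: centre of its underside. To be left alone.
- beaker: Small clear beaker, 47 mm across, 55 mm high, on the table beyond the board's plain (+y) end. Origin: centre of its underside. To be left alone.
- atomiser: Slim atomiser with a black cap, 18 mm across, 80 mm high, standing on the table to the left. Origin: centre of its underside. To be left alone.
- dropper: Amber dropper bottle, 39 mm across, 102 mm high, standing on the table to the left, not in the rack. Origin: centre of its underside. To be left alone.
Things that resemble listed ones, but are neither listed nor needed, are in the scene too. Several things have the shape of the plate; the one meant has the colours described above.

How it is judged:
By the outcome, as a careful person would: the job done as asked, in the order asked, and still so for the second after the job is handed in, with the robot touching nothing.
It also fails if it takes over 40 s, if anything falls off the work surface, if the arm or the gripper's body presses on something with over 40 N, if the wrist force passes 120 N, or if a joint passes its speed limit or range.

## Working session

There is one attempt and no reset: what is moved stays moved. The work goes in short steps, Python scripts to look and compute and a tool call to move; the robot and the scene stay as the last step left them, time stands still between calls to the robot, and variables do not carry over. Pictures are saved under pics/ and viewed, at most 10 in all, crops included, and the job is handed in when it is done.

Besides the shell and the picture viewer there is one more tool, called after ">>>" as name(argument=value, ...), one argument or row to a line, values as JSON. move_arm: Moves the arm, as the interface text tells. Its arguments: {"type":"object","properties":{"moves":{"type":"array"},"newtons":{"type":"number"}},"required":["moves"]}

```bash
mkdir -p pics; ls
cat > h.py <<'E'
import numpy as np,cv2
from workcell import get_state,snapshot,ticket
def cam(n,save=None):
    s=snapshot(n)
    if save: cv2.imwrite('pics/'+save,s['color'][:,:,::-1])
    return s
def f(s): return 200/np.tan(np.radians(s['vertical_fov'])/2)
def world(s,u,v,z=None):
    "pixel arrays -> world; by depth map, or on plane z"
    u=np.atleast_1d(u).astype(float);v=np.atleast_1d(v).astype(float)
    d=np.stack([(u-s['cx'])/f(s),-(v-s['cy'])/f(s),-np.ones_like(u)],-1)
    R,t=s['pose'][:3,:3],s['pose'][:3,3]
    w=d@R.T
    k=s['z_map'][v.round().astype(int),u.round().astype(int)] if z is None else (z-t[2])/w[:,2]
    return w*np.asarray(k)[:,None]+t
E
python3 - <<'E'
from h import *
s=cam('top','top0.png');c=cam('scene','scene0.png')
for k in (s,c): print({a:b for a,b in k.items() if a not in('color','z_map')})
print(get_state())
E
```

```text
pics
{'vertical_fov': 56.063775017503524, 'cx': 317.2781807609535, 'cy': 206.50325417754652, 'pose': array([[-2.57138600e-02,  9.92298557e-01, -1.21170833e-01,
         3.05192444e+02],
       [-9.99413245e-01, -2.82612230e-02, -1.93511795e-02,
        -1.26915680e+02],
       [-2.26265834e-02,  1.20602142e-01,  9.92443027e-01,
         1.11109703e+03],
       [ 0.00000000e+00,  0.00000000e+00,  0.00000000e+00,
         1.00000000e+00]])}
{'vertical_fov': 46.056351557548155, 'cx': 317.3392591705285, 'cy': 198.9717580634356, 'pose': array([[-8.85148263e-01,  2.94242612e-01, -3.60463364e-01,
        -5.83516904e+01],
       [-4.64939325e-01, -5.28409589e-01,  7.10362393e-01,
         8.66687325e+02],
       [ 1.85465881e-02,  7.96369632e-01,  6.04525792e-01,
         9.03411979e+02],
       [ 0.00000000e+00,  0.00000000e+00,  0.00000000e+00,
         1.00000000e+00]])}
{'time': 0.1, 'joint_pos': array([ 1.15409171,  0.4693814 , -0.04859132,  1.53357407,  0.02409247,
        1.14098571, -0.08231101]), 'qvel': array([ 9.44157490e-05, -3.14454576e-03,  1.18539825e-03, -3.01461270e-03,
        1.11851811e-04, -7.46133754e-04,  7.69155991e-04]), 'joint_efforts': array([ 5.13813229e-04, -5.09169567e+01, -8.12442368e-02, -2.36828846e+01,
       -6.14441419e-02,  3.44151724e-02,  6.25374082e-05]), 'position': array([ 255.07144046, -624.38676746,  229.59061282]), 'tcp_rot': array([-3.08102839e+00, -6.05038702e-01,  6.18653634e-04]), 'ft_force': array([0.03086085, 0.71587302, 0.15179924]), 'ft_torque': array([ 0.02570164,  0.00722871, -0.02904319]), 'gripper_force': 0.0, 'width': 86.97137119991177}
```

View pics/top0.png

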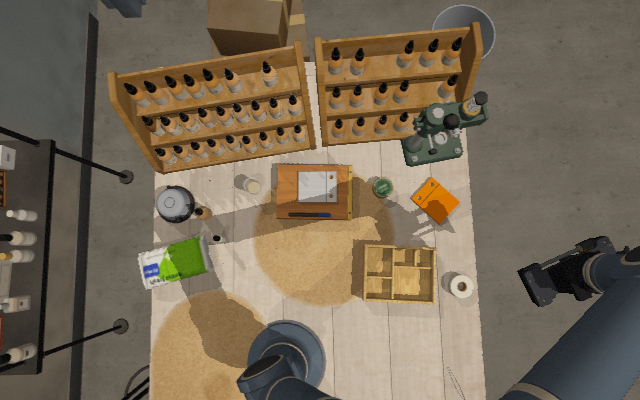

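View pics/scene0.png

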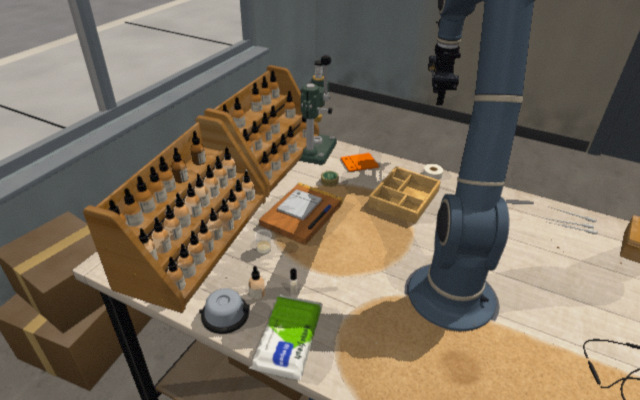

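The top view shows the silver plate at about (318,187) on the board (315,192), with the brass end on the right (~350) and the marker at (308,215). The look-alike is the orange plate at (435,200), on a stand off the board. I choose the bare-aluminium one and check it in a crop.

```bash
cat >> h.py <<'E'
def crop(s,name,u0,v0,w,h,k):
    cv2.imwrite('pics/'+name,cv2.resize(s['color'][v0:v0+h,u0:u0+w,::-1],None,fx=k,fy=k,interpolation=cv2.INTER_CUBIC))
E
python3 - <<'E'
from h import *
s=cam('top');crop(s,'c1.png',265,155,140,75,5.7)
for u,v in [(318,187),(285,190),(349,180),(384,187),(308,214.),(250,184),(200,200),(435,200)]: print(u,v,world(s,u,v)[0].round(1))
np.set_printoptions(linewidth=200)
E
```

```text
318 187 [ 493.4 -109.5   36.1]
285 190 [488.7 -12.6  28.2]
349 180 [ 512.5 -200.5   29.6]
384 187 [ 490.  -302.4   22.4]
308 214.0 [414.9 -79.   42.1]
250 184 [512.   92.6  15.7]
200 200 [470.5 246.7   0.7]
435 200 [ 449.2 -452.2    8.6]
```

View pics/c1.png

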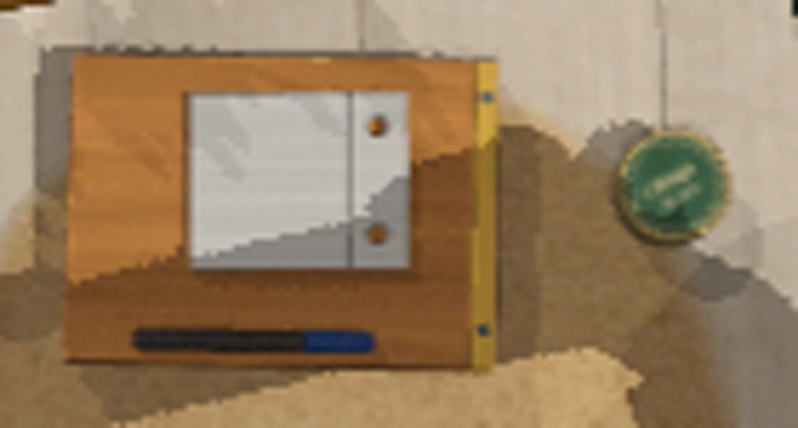

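The crop confirms it: silver plate with a dark line at x≈351 and two holes on the side of the brass strip (485). The tin is at (675,185). Now fit the edges to sub-pixel accuracy.

```bash
cat >> h.py <<'E'
from scipy.spatial.transform import Rotation as Ro
def edge(s,p,q,z,sign=0,r=3.0,n=40):
    """fit edge near pixel segment p-q: per-sample max gradient across (sign 0 = dark line minimum). world line on plane z: mid, dir"""
    g=cv2.cvtColor(s['color'],cv2.COLOR_RGB2GRAY).astype(np.float32)
    p,q=np.array(p,float),np.array(q,float);d=(q-p)/np.linalg.norm(q-p);nn=np.array([d[1],-d[0]])
    o=np.arange(-r,r+.01,.1);P=p+np.linspace(0,1,n)[:,None]*(q-p)
    X=P[:,None]+o[None,:,None]*nn
    I=cv2.remap(g,X[...,0].astype(np.float32),X[...,1].astype(np.float32),cv2.INTER_LINEAR)
    I=cv2.GaussianBlur(I,(0,0),5,sigmaY=.01)
    m=-(I-I.mean(1,keepdims=True)) if sign==0 else np.abs(np.gradient(I,axis=1))
    m=m-np.percentile(m,60,axis=1,keepdims=True);m=np.clip(m,0,None)
    k=m.argmax(1);w=m*(np.abs(np.arange(len(o))[None]-k[:,None])<10)
    off=(w*o).sum(1)/w.sum(1)
    E=P+off[:,None]*nn;W=world(s,E[:,0],E[:,1],z)[:,:2]
    vx,vy,x0,y0=cv2.fitLine(W.astype(np.float32),cv2.DIST_HUBER,0,.01,.01).ravel()
    res=(W-[x0,y0])@[-vy,vx]
    if vx<0 : vx,vy=-vx,-vy
    return np.array([x0,y0,np.arctan2(vy,vx)]),np.abs(res).mean()
c2=lambda x,y:((x+.5)/5.7-.5+265,(y+.5)/5.7-.5+155)
E
python3 - <<'E'
from h import *
np.set_printoptions(suppress=True,linewidth=200)
S=[snapshot('top') for _ in range(3)];s=S[0];s['color']=np.mean([a['color'] for a in S],0).astype(np.uint8)
for nm,p,q,z,sg in [('rear',(187,100),(190,260),38,1),('front',(408,100),(411,260),38,1),('line',(351,98),(352,262),38,0),('far',(195,92),(400,92),38,1),('near',(195,268),(400,268),38,1),
 ('brassout',(498,66),(493,365),30,1),('brassin',(475,66),(471,360),30,1),('bplain',(75,60),(65,355),30,1),('bnear',(72,362),(460,369),30,1),('bfar',(85,55),(460,58),30,1)]:
    e,r=edge(s,c2(*p),c2(*q),z,sg);print(nm,e.round(4),round(float(r),2))
# things taller than 60 near
v,u=np.mgrid[100:240,230:420];W=world(s,u.ravel(),v.ravel());ok=s['z_map'][100:240,230:420].ravel()>0
for z0 in (60,100,150):
  k=ok&(W[:,2]>z0)&(W[:,1]<120)&(W[:,1]>-330);print(z0,W[k][:,0].min(), W[k][:,2].max())
st=get_state();R=Ro.from_rotvec(st['tcp_rot']).as_matrix();print(R.round(3))
E
```

```text
rear [494.9632 -51.859   -0.023 ] 0.06
front [ 491.6508 -162.1648   -0.0306] 0.31
line [ 488.3661 -132.4108   -0.0257] 1.43
far [ 539.8808 -107.1683    1.5613] 0.39
near [ 450.6798 -106.5052    1.5412] 0.02
brassout [ 474.7016 -205.7885   -0.0371] 0.9
brassin [ 489.5921 -196.3682   -0.068 ] 1.05
bplain [490.3727  11.2675  -0.0485] 0.85
bnear [ 403.6488 -100.3478    1.4711] 2.64
bfar [566.6524 -79.3284   1.5253] 0.57
60 600.9708926812627 205.4890066165326
100 610.4425007579844 205.4890066165326
150 670.8837267090282 205.4890066165326
[[ 0.926  0.378 -0.   ]
 [ 0.378 -0.926  0.001]
 [ 0.    -0.001 -1.   ]]
```

>>> move_arm(
  moves=[
    [[31, -33, 0], [0, 0, -0.08], 0.4],
    [[62, -66, 0], [0, 0, -0.16], 0.4],
    [[93, -99, 0], [0, 0, -0.24], 0.4],
    [[124, -132, 0], [0, 0, -0.32], 0.4],
    [[155, -165, 0], [0, 0, -0.4], 0.4],
    [[186, -198, 0], [0, 0, -0.48], 0.4],
    [[217, -231, 0], [0, 0, -0.56], 0.4],
    [[248, -264, 0], [0, 0, -0.64], 0.4],
    [[279, -297, 0], [0, 0, -0.72], 0.4],
    [[310, -330, 0], [0, 0, -0.8], 0.4],
  ],
  newtons=20,
)

```text
time: 1.3
position: [417.8, -200.5, 230.9]
tcp_rot: [2.6, 1.761, 0.0]
ft_force: [1.7, -0.0, -0.1]
width: 51.9
gripper_force: 0.0
```

```bash
cat >> h.py <<'E'
def goto(x,y,z,a):
    "shift/turn in tool frame to reach TCP (x,y,z) with tool y at world angle a, pointing down"
    st=get_state();R=Ro.from_rotvec(st['tcp_rot']).as_matrix()
    ty=np.array([np.cos(a),np.sin(a),0]);tz=np.array([0,0,-1.]);G=np.stack([np.cross(ty,tz),ty,tz],1)
    print('t',round(st['time'],2),'pos',st['position'].round(1),'F',st['ft_force'].round(1),'w',round(st['width'],1),'yang',np.arctan2(R[1,1],R[0,1]).round(4))
    print('shift',(R.T@(np.array([x,y,z])-st['position'])).round(1),'turn',Ro.from_matrix(R.T@G).as_rotvec().round(4))
E
python3 -c "
from h import *
goto(483,-25,200,-.045)"
```

```text
t 1.3 pos [ 417.8 -200.5  230.9] F [ 1.7 -0.  -0.1] w 51.9 yang -0.38
shift [187.1  -4.6  30.8] turn [ 0.0008  0.0006 -0.335 ]
```

>>> move_arm(
  moves=[
    [[45, -1, 0], [0, 0, -0.08], 0.4],
    [[90, -2, 0], [0, 0, -0.16], 0.4],
    [[135, -3, 0], [0, 0, -0.24], 0.4],
    [[170, -4, 0], [0, 0, -0.32], 0.4],
    [[187, -5, 10], [0, 0, -0.335], 0.4],
    [[187, -5, 40], [0, 0, -0.335], 0.4],
    [[187, -5, 75], [0, 0, -0.335], 0.4],
    [[187, -5, 100], [0, 0, -0.335], 0.4],
    [[187, -5, 110], [0, 0, -0.335], 0.4],
    [[187, -5, 110], [0, 0, -0.335], 0.4],
  ],
)

```text
time: 2.3
position: [482.0, -26.8, 119.7]
tcp_rot: [-2.273, -2.166, 0.002]
ft_force: [-0.3, 0.0, 0.9]
width: 52.6
gripper_force: 0.0
```

Run:
```python
from h import *
goto(483,-25,42,-.045)
s=cam('top');crop(s,'c2.png',265,155,140,75,5.7)
c=cam('scene');crop(c,'s2.png',240,170,110,80,7)
```

```text
t 2.3 pos [482.  -26.8 119.7] F [-0.3  0.   0.9] w 52.6 yang -0.0479
shift [ 1.9  1.1 77.7] turn [-0.0024 -0.0002 -0.0029]
```

View pics/s2.png

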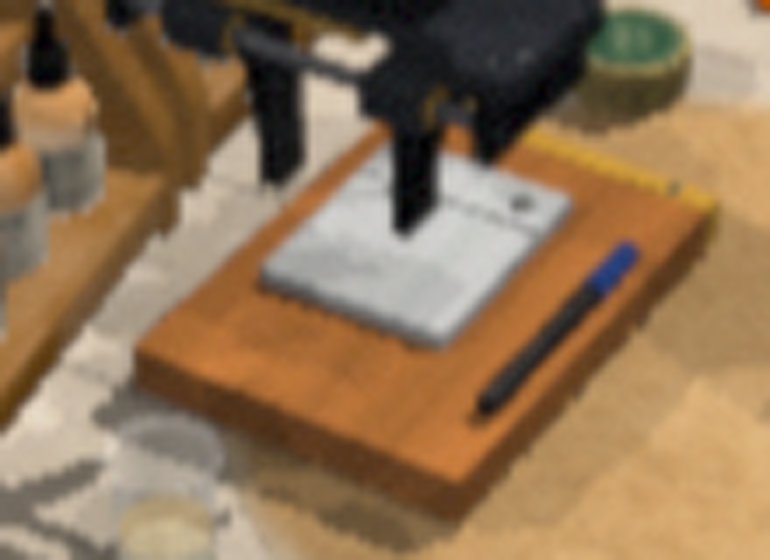

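The fingers (85–430 px, still at z≈110) stand above the plate's rear half in this oblique view, with free board behind the plate and the rack about 20 mm clear. Next, pin down the brass edge by colour from the first picture.

Run:
```python
from h import *
np.set_printoptions(suppress=True,linewidth=200)
s=snapshot('scene'); t=snapshot('top')
im=cv2.imread('pics/top0.png')[:,:,::-1].astype(float)
sc=cv2.imread('pics/scene0.png')[:,:,::-1].astype(float)
def chan(k,img):
    r,g,b=img[...,0],img[...,1],img[...,2]
    x=(r-b)/(r+g+b+1)*400 if k=='rb' else (g-b)/(r+g+b+1)*800 if k=='gb' else r
    x=np.clip(x,0,255).astype(np.uint8); return np.dstack([x]*3)
for k in('rb','gb','r'):
    t['color']=chan(k,im)
    for nm,p,q in [('brassout',(497,66),(493,360)),('plain',(75,65),(66,350)),('near',(80,362),(450,369)),('far',(90,55),(455,58))]:
        e,r=edge(t,c2(*p),c2(*q),30,1,2.5)
        y490=e[1]+(490-e[0])*np.tan(e[2]) if nm in('brassout','plain') else 0
        print(k,nm,e.round(4),round(float(r),2),round(y490,1))
```

```text
rb brassout [ 476.2559 -206.7382   -0.0458] 0.46 -207.4
rb plain [486.2998  12.5887  -0.0454] 0.5 12.4
rb near [401.2412 -87.8773   1.5217] 0.99 0
rb far [562.0001 -94.6088   1.528 ] 0.28 0
gb brassout [ 476.424  -206.6223   -0.0441] 0.39 -207.2
gb plain [480.8216  12.473   -0.0499] 0.6 12.0
gb near [401.9478 -92.2312   1.5204] 2.4 0
gb far [562.1056 -91.7142   1.5313] 0.28 0
r brassout [ 476.2838 -205.7551   -0.0328] 0.56 -206.2
r plain [493.4985  11.4914  -0.0531] 1.02 11.7
r near [403.5758 -97.03     1.4742] 2.2 0
r far [ 565.1847 -102.5038    1.5305] 1.53 0
```

>>> move_arm(
  moves=[
    [[2, 1, 20], [0, 0, 0], 0.4],
    [[2, 1, 40], [0, 0, 0], 0.4],
    [[2, 1, 55], [0, 0, 0], 0.4],
    [[2, 1, 65], [0, 0, 0], 0.4],
    [[2, 1, 72], [0, 0, 0], 0.4],
    [[2, 1, 75], [0, 0, 0], 0.4],
    [[2, 1, 77], [0, 0, 0], 0.4],
    [[2, 1, 77], [0, 0, 0], 0.4],
    [[2, 1, 77], [0, 0, 0], 0.4],
    [[2, 1, 77], [0, 0, 0], 0.4],
  ],
)

```text
time: 3.5
position: [484.1, -24.9, 43.9]
tcp_rot: [2.274, 2.167, 0.001]
ft_force: [0.3, 0.4, -0.6]
width: 52.0
gripper_force: 0.0
```

Run:
```python
from h import *
goto(483,-140.,41,-.045)
c=cam('scene');crop(c,'s3.png',240,170,110,80,7)
```

```text
t 3.5 pos [484.1 -24.9  43.9] F [ 0.3  0.4 -0.6] w 52.0 yang -0.0481
shift [-115.     4.4    2.9] turn [ 0.0009  0.0001 -0.0031]
```

View pics/s3.png

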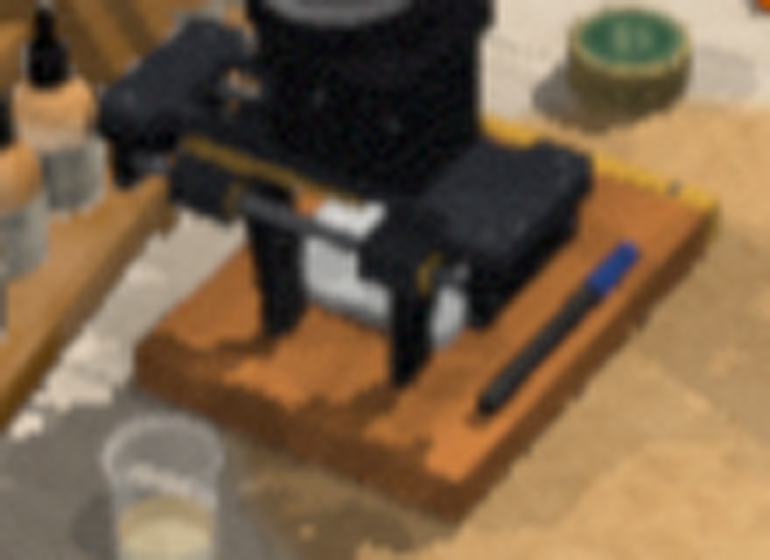

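The tips now stand on the board behind the rear face, clear of marker and beaker. Board yaw is ≈ -0.045 and the edge is at y≈-207.3 at x=490 (plain end 219.6 mm away, as it should be), so the line has about 75 mm to go. First a push that stops short.

>>> move_arm(
  moves=[
    [[-2, 0, 3], [0, 0, -0.003], 0.4],
    [[-6, 0, 3], [0, 0, -0.003], 0.4],
    [[-10, 0, 3], [0, 0, -0.003], 0.4],
    [[-14, 0, 3], [0, 0, -0.003], 0.4],
    [[-18, 0, 3], [0, 0, -0.003], 0.4],
    [[-22, 0, 3], [0, 0, -0.003], 0.4],
    [[-26, 0, 3], [0, 0, -0.003], 0.4],
    [[-30, 0, 3], [0, 0, -0.003], 0.4],
    [[-34, 0, 3], [0, 0, -0.003], 0.4],
    [[-37, 0, 3], [0, 0, -0.003], 0.4],
  ],
)

```text
time: 4.55
position: [482.0, -62.2, 40.5]
tcp_rot: [2.271, 2.171, -0.0]
ft_force: [-0.0, -0.1, -1.0]
width: 52.6
gripper_force: 0.5
```

>>> move_arm(
  moves=[
    [[-4, 0, 0], [0, 0, 0], 0.4],
    [[-9, 0, 0], [0, 0, 0], 0.4],
    [[-14, 0, 0], [0, 0, 0], 0.4],
    [[-18, 0, 0], [0, 0, 0], 0.4],
    [[-22, 0, 0], [0, 0, 0], 0.4],
    [[-26, 0, 0], [0, 0, 0], 0.4],
    [[-29, 0, 0], [0, 0, 0], 0.4],
    [[-31, 0, 0], [0, 0, 0], 0.4],
    [[-33, 0, 0], [0, 0, 0], 0.4],
    [[-33, 0, 0], [0, 0, 0], 0.4],
  ],
)

```text
time: 5.55
position: [480.6, -95.2, 40.6]
tcp_rot: [2.271, 2.17, -0.0]
ft_force: [-0.2, 1.2, -0.3]
width: 52.4
gripper_force: 0.0
```

Run:
```python
from h import *
goto(483,-117.,41,-.045)
s=cam('top');crop(s,'c4.png',265,155,140,75,5.7)
```

```text
t 5.55 pos [480.6 -95.2  40.6] F [-0.2  1.2 -0.3] w 52.4 yang -0.0454
shift [-21.7   3.4  -0.4] turn [ 0.      0.0003 -0.0004]
```

View pics/c4.png

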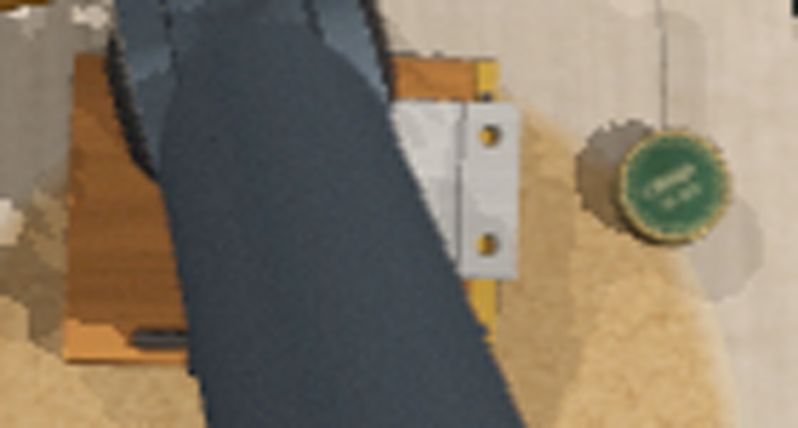

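The holed end is already out past the brass strip (front edge ≈517 px, line ≈461, brass outer edge ≈495). Measure what is left.

```bash
cat > m.py <<'E'
from h import *
np.set_printoptions(suppress=True)
import sys
dx=float(sys.argv[1]) if len(sys.argv)>1 else 0
S=[snapshot('top') for _ in range(2)];t=S[0];im=np.mean([a['color'] for a in S],0)
t['color']=im.astype(np.uint8)
E=lambda y,a=-.0455:-207.3
for nm,p,q,z,sg in [('front',(519+dx,112),(516+dx,268),38,1),('line',(463+dx,108),(460+dx,230),38,0)]:
    e,r=edge(t,c2(*p),c2(*q),z,sg,2.);ed=-207.3-(e[0]-490)*.0455
    print(nm,e.round(4),round(float(r),2),'beyond edge',round((ed-e[1]),2))
r,g,b=im[...,0],im[...,1],im[...,2]
x=np.clip((r-b)/(r+g+b+1)*400,0,255).astype(np.uint8);t['color']=np.dstack([x]*3)
for p,q in [((498,66),(497,92)),((494,290),(493,335))]:
    e,r=edge(t,c2(*p),c2(*q),30,1,2.);print('brass',e.round(3),round(e[1]+(e[0]-490)*.0455,2))
E
python3 m.py
```

```text
front [ 481.0293 -217.3285   -0.0519] 0.18 beyond edge 10.44
line [ 498.3995 -188.1991   -0.0748] 0.39 beyond edge -19.48
brass [ 546.503 -209.709   -0.109] -207.14
brass [ 428.166 -203.741   -0.273] -206.55
```

>>> move_arm(
  moves=[
    [[-2, 0, 0], [0, 0, 0], 0.4],
    [[-5, 0, 0], [0, 0, 0], 0.4],
    [[-8, 0, 0], [0, 0, 0], 0.4],
    [[-11, 0, 0], [0, 0, 0], 0.4],
    [[-13, 0, 0], [0, 0, 0], 0.4],
    [[-15, 0, 0], [0, 0, 0], 0.4],
    [[-16, 0, 0], [0, 0, 0], 0.4],
    [[-17, 0, 0], [0, 0, 0], 0.4],
    [[-17, 0, 0], [0, 0, 0], 0.4],
    [[-17, 0, 0], [0, 0, 0], 0.4],
  ],
)

```text
time: 6.7
position: [479.8, -111.9, 40.6]
tcp_rot: [2.271, 2.171, -0.0]
ft_force: [-0.4, 2.1, 0.6]
width: 52.0
gripper_force: 0.4
```

```bash
python3 m.py 34
python3 - <<'E'
from h import *
goto(483,-117.,41,-.0455)
s=cam('top');crop(s,'c5.png',320,155,60,50,11)
E
```

```text
front [ 486.0758 -234.4863   -0.0536] 0.28 beyond edge 27.36
line [ 497.9183 -204.8296   -0.0415] 0.28 beyond edge -2.83
brass [ 546.504 -209.698   -0.124] -207.13
brass [0. 0. 0.] -22.3
t 6.8 pos [ 479.9 -111.9   40.6] F [0.1 1.  1.8] w 52.1 yang -0.045
shift [-4.9  3.4 -0.4] turn [0.0001 0.0002 0.0005]h.py:30: RuntimeWarning: invalid value encountered in divide
  off=(w*o).sum(1)/w.sum(1)
```

View pics/c5.png

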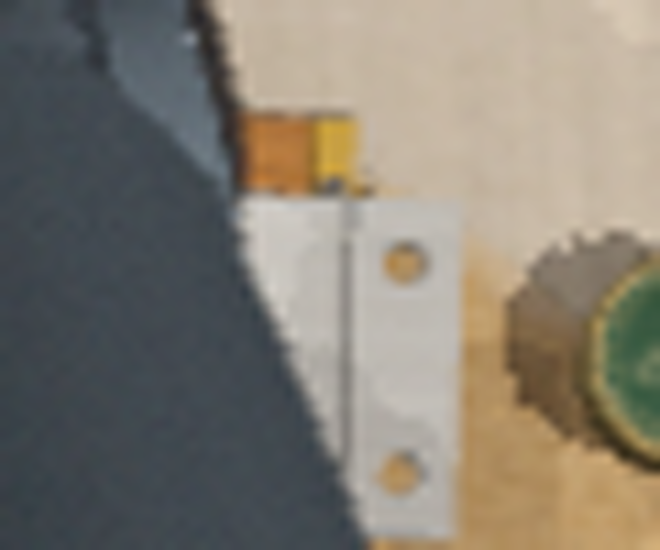

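The line (≈350 px) is about 2.7 mm short of the brass outer edge (≈357, seen lower), and both holes are out. Final push, then back off and lift to view everything.

>>> move_arm(
  moves=[
    [[-0.6, 0, 0], [0, 0, 0], 0.4],
    [[-1.2, 0, 0], [0, 0, 0], 0.4],
    [[-1.8, 0, 0], [0, 0, 0], 0.4],
    [[-2.2, 0, 0], [0, 0, 0], 0.4],
    [[-2.5, 0, 0], [0, 0, 0], 0.4],
    [[-2.6, 0, 0], [0, 0, 0], 0.4],
    [[-2.6, 0, 0], [0, 0, 0], 0.4],
    [[-2.6, 0, 0], [0, 0, 0], 0.4],
    [[-2, 0, 0], [0, 0, 0], 0.4],
    [[10, 0, 0], [0, 0, 0], 0.4],
  ],
)

```text
time: 7.85
position: [479.9, -103.5, 40.3]
tcp_rot: [2.274, 2.166, -0.002]
ft_force: [-0.2, -0.1, 0.1]
width: 52.1
gripper_force: 0.0
```

>>> move_arm(
  moves=[
    [[15, 0, 0], [0, 0, 0], 0.4],
    [[20, 0, -5], [0, 0, 0], 0.4],
    [[25, 0, -40], [0, 0, 0], 0.4],
    [[25, 0, -80], [0, 0, 0], 0.4],
    [[25, 0, -120], [0, 0, 0], 0.4],
    [[-20, 0, -150], [0, 0, 0], 0.4],
    [[-70, 0, -150], [0, 0, 0], 0.4],
    [[-115, 0, -150], [0, 0, 0], 0.4],
    [[-160, 0, -150], [0, 0, 0], 0.4],
    [[-205, 0, -150], [0, 0, 0], 0.4],
  ],
)

```text
time: 8.85
position: [470.5, -308.5, 191.2]
tcp_rot: [2.271, 2.17, -0.001]
ft_force: [1.4, -0.0, 1.0]
width: 52.6
gripper_force: 0.0
```

Run:
```python
from h import *
goto(483,-117.,41,-.0455)
s=cam('top');crop(s,'c6.png',265,155,140,75,5.7)
```

```text
t 8.85 pos [ 470.5 -308.5  191.2] F [ 1.4 -0.   1. ] w 52.6 yang -0.0452
shift [192.    3.8 150. ] turn [0.0003 0.0008 0.0003]
```

View pics/c6.png

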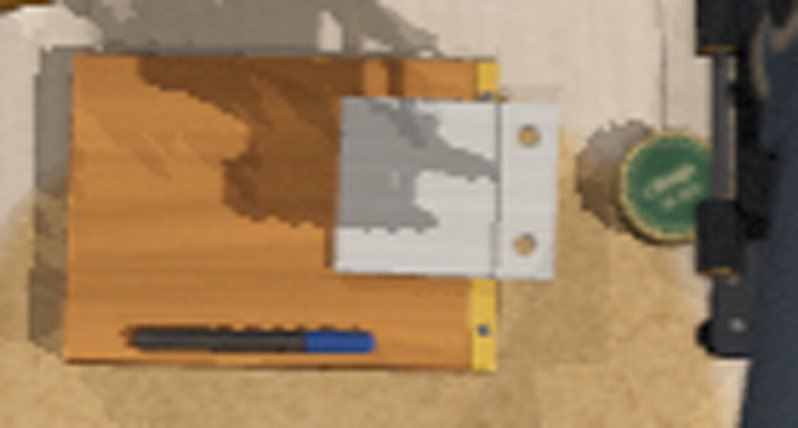

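The line (≈499 px) lies at the brass edge, the plate looks square, and the marker and tin are untouched. Precise check:

Run:
```python
from h import *
np.set_printoptions(suppress=True)
S=[snapshot('top') for _ in range(3)];t=S[0];im=np.mean([a['color'] for a in S],0)
r,g,b=im[...,0],im[...,1],im[...,2]
x=np.clip((r-b)/(r+g+b+1)*400,0,255).astype(np.uint8);rb=np.dstack([x]*3)
def pr(nm,p,q,z,sg,col,r=2.):
    t['color']=col
    e,res=edge(t,c2(*p),c2(*q),z,sg,r);print(nm,e.round(4),round(float(res),2),'y490',(e[1]+(490-e[0])*np.tan(e[2])).round(2),'beyond',(-207.3-(e[0]-490)*.0455-e[1]).round(2))
c=im.astype(np.uint8)
pr('front',(558,110),(554,270),38,1,c);pr('front rb',(558,110),(554,270),38,1,rb)
pr('line',(501,108),(498,268),38,0,c);pr('rear rb',(340,108),(334,260),38,1,rb)
pr('rear',(340,108),(334,260),38,1,c)
pr('far rb',(350,98),(465,101),38,1,rb);pr('near rb',(345,272),(465,275),38,1,rb)
pr('plain rb',(75,65),(66,350),30,1,rb,2.5);pr('boardfar',(90,55),(455,58),30,1,rb)
# brass outer incl. both visible parts, stitched
W=[]
t['color']=rb
for p,q in [((498,66),(497,90)),((494,290),(493,362))]:
    e,_=edge(t,c2(*p),c2(*q),30,1,2.);W.append(e)
print('brass',np.array(W).round(2),'yaw',np.arctan2(W[0][1]-W[1][1],W[0][0]-W[1][0]).round(4))
```

```text
front [ 484.5138 -236.5728   -0.0715] 0.33 y490 -236.97 beyond 29.52
front rb [ 484.4806 -237.1784   -0.0541] 0.26 y490 -237.48 beyond 30.13
line [ 496.5723 -207.2186   -0.0639] 0.43 y490 -206.8 beyond -0.38
rear rb [ 500.6346 -126.1409   -0.083 ] 0.34 y490 -125.26 beyond -81.64
rear [ 491.73   -126.6171   -0.0734] 0.31 y490 -126.49 beyond -80.76
far rb [ 536.9464 -162.4141    1.529 ] 0.17 y490 -1286.09 beyond -47.02
near rb [ 445.166  -159.5463    1.4823] 0.25 y490 345.79 beyond -45.71
plain rb [480.8526  12.9835  -0.0523] 0.4 y490 12.51 beyond -219.87
boardfar [561.8764 -97.5047   1.5276] 0.29 y490 -1762.01 beyond -113.07
brass [[ 548.57 -209.95   -0.12]
 [ 421.94 -204.35   -0.05]] yaw -0.0442
```

Plate yaw readings scatter (-0.04 to -0.09) against -0.046 for the board, so I fit the full known outlines to both objects in both cameras.

```bash
cat > fit.py <<'E'
from h import *
from scipy.optimize import minimize
np.set_printoptions(suppress=True)
def proj(s,W):
    C=(W-s['pose'][:3,3])@s['pose'][:3,:3];k=f(s)/-C[:,2]
    return np.stack([s['cx']+C[:,0]*k,s['cy']-C[:,1]*k],1).astype(np.float32)
def seg(a,b,z):
    n=80;l=np.linspace(.05,.95,n)[:,None];a,b=np.array(a,float),np.array(b,float);P=a+l*(b-a)
    d=(b-a)/np.linalg.norm(b-a);N=np.tile([d[1],-d[0]],(n,1));return P,N,np.full(n,float(z))
def fit(s,img,segs,x0):
    P=np.vstack([a[0] for a in segs]);N=np.vstack([a[1] for a in segs]);Z=np.hstack([a[2] for a in segs])
    G=[cv2.GaussianBlur(c.astype(np.float32),(0,0),.8) for c in cv2.split(img)]
    def T(p,Q):
        c,si=np.cos(p[2]/100),np.sin(p[2]/100);return np.c_[Q@np.array([[c,si],[-si,c]])+p[:2],Z]
    def cost(p):
        A=proj(s,T(p,P+2.*N));B=proj(s,T(p,P-2.*N));t=0
        for g in G:
            d=cv2.remap(g,A[:,0],A[:,1],cv2.INTER_CUBIC)-cv2.remap(g,B[:,0],B[:,1],cv2.INTER_CUBIC)
            t=t+d**2
        return -np.sqrt(t+1).clip(0,60).mean()
    r=min((minimize(cost,np.array(x0)+np.array([a,b,c]),method='Nelder-Mead',options=dict(initial_simplex=None,xatol=.01,fatol=1e-4)) for a in(-1.5,1.5) for b in(-1.5,1.5) for c in(-2,2)),key=lambda r:r.fun)
    return r.x,r.fun
E
cat > run.py <<'E'
from fit import *
st=get_state();print(st['time'],st['position'].round(0))
for n in('top','scene'):
    S=[snapshot(n) for _ in range(2)];s=S[0];img=np.mean([a['color'] for a in S],0)
    r,g,b=[img[...,i] for i in range(3)];ch=(r-b)/(r+g+b+1)*400
    im2=np.dstack([img.mean(2),ch,ch]).astype(np.float32)
    pl=[seg((-45,-55),(45,-55),38),seg((45,55),(-45,55),38),seg((45,-55),(45,55),38),seg((-45,55),(-45,-55),38)]
    bd=[seg((80,110),(-80,110),30),seg((-80,110),(-80,-110),30),seg((80,-110),(80,110),30),seg((-80,-110),(-50,-110),30),seg((65,-110),(80,-110),30),seg((-80,-98),(-50,-98),30),seg((65,-98),(80,-98),30)]
    pb,fb=fit(s,im2,bd,[484,-97,-4.5]);pp,fp=fit(s,im2,pl,[488,-182,-5])
    a=pb[2]/100;Rb=np.array([[np.cos(a),-np.sin(a)],[np.sin(a),np.cos(a)]])
    al=pp[2]/100;Rp=np.array([[np.cos(al),-np.sin(al)],[np.sin(al),np.cos(al)]])
    ln=Rb.T@(pp[:2]+Rp@[0,-25]-pb[:2])
    print(n,'board',pb.round(2),fb.round(1),'plate',pp.round(2),fp.round(1),'line in board',ln.round(2),'yaw rel',round(al-a,4))
E
python3 run.py
```

```text
9.05 [ 470. -307.  190.]
top board [480.14 -98.04  -5.49] -41.5 plate [ 489.34 -182.15   -6.87] -55.9 line in board [  13.46 -108.48] yaw rel -0.0138
scene board [482.06 -97.97  -4.5 ] -26.0 plate [ 489.21 -173.44   -7.08] -41.4 line in board [   9.89 -100.06] yaw rel -0.0258
```

```bash
cat > run2.py <<'E'
from fit import *
pl=[seg((-45,-55),(45,-55),38),seg((45,55),(-45,55),38),seg((45,-55),(45,55),38),seg((-45,55),(-45,-55),38)]
bd=[seg((80,110),(-80,110),30),seg((-80,110),(-80,-110),30),seg((80,-110),(80,110),30),seg((-80,-110),(80,-110),30),seg((-80,-98),(80,-98),30)]
R=lambda a:np.array([[np.cos(a),-np.sin(a)],[np.sin(a),np.cos(a)]])
def chans(img):
    r,g,b=[img[...,i].astype(float) for i in range(3)];rb=(r-b)/(r+g+b+1)*400
    gy=img.mean(2);return {'gray':np.dstack([gy]*2+[gy]),'rb':np.dstack([rb]*3),'both':np.dstack([gy,rb,rb]),'rgb':img.astype(float)}
for n in('top','scene'):
    S=[snapshot(n) for _ in range(3)];s=S[0];now=np.mean([a['color'] for a in S],0)
    cv2.imwrite('pics/now_%s.png'%n,now[:,:,::-1])
    old=cv2.imread('pics/%s0.png'%n)[:,:,::-1]
    A,B=chans(old),chans(now)
    for k in A:
        pb,fb=fit(s,A[k].astype(np.float32),bd,[482,-97.5,-4.5]);p0,f0=fit(s,A[k].astype(np.float32),pl,[494,-107,-2.5]);pp,fp=fit(s,B[k].astype(np.float32),pl,[489,-182,-5.5])
        ln=R(pb[2]/100).T@(pp[:2]+R(pp[2]/100)@[0,-25]-pb[:2])
        print(n,k,'board',pb.round(2),fb.round(0),'start',p0.round(2),'plate',pp.round(2),fp.round(0),'line',ln.round(2),'yaw',((pp-pb)[2]/100).round(4))
E
python3 run2.py
```

```text
top gray board [486.29 -97.72  -6.47] -26.0 start [ 495.46 -107.07   -1.71] plate [ 489.84 -181.52   -7.74] -49.0 line [   8.65 -108.4 ] yaw -0.0126
top rb board [480.79 -97.2   -4.87] -45.0 start [ 496.43 -107.71   -4.39] plate [ 489.75 -181.84   -7.49] -56.0 line [  12.41 -109.09] yaw -0.0262
top both board [480.41 -97.32  -5.15] -43.0 start [ 494.8  -107.68   -4.53] plate [ 489.43 -182.13   -7.54] -56.0 line [  12.78 -109.22] yaw -0.0239
top rgb board [487.   -97.24  -5.31] -33.0 start [ 495.58 -106.95   -0.52] plate [ 489.7  -181.54   -7.66] -54.0 line [   6.59 -109.02] yaw -0.0235
scene gray board [469.09 -96.8   -2.64] -24.0 start [ 496.51 -107.16   -4.44] plate [ 490.62 -182.57   -7.47] -35.0 line [  22.58 -110.14] yaw -0.0482
scene rb board [471.76 -96.62  -2.83] -25.0 start [ 494.55 -102.33   -0.54] plate [ 488.68 -174.9    -7.38] -41.0 line [  18.   -102.74] yaw -0.0454
scene both board [471.03 -96.89  -2.66] -27.0 start [ 494.5  -107.69   -0.52] plate [ 489.16 -173.56   -7.76] -41.0 line [  18.88 -101.13] yaw -0.051
scene rgb board [469.14 -96.88  -2.63] -27.0 start [ 496.43 -107.17   -4.48] plate [ 490.64 -182.33   -7.89] -39.0 line [  22.42 -109.82] yaw -0.0526[ WARN:0@2.076] global loadsave.cpp:1063 imwrite_ Unsupported depth image for selected encoder is fallbacked to CV_8U.
```

The estimates agree that the plate is turned about -0.02 against the board and its line is about 0.5–1 mm short. I'll mend this with a second push, tool turned +0.02.

```bash
python3 -c "
from h import *
goto(480,-88,42,-.025)"
```

```text
t 9.55 pos [ 471.2 -306.1  190.7] F [-0.7  0.7 -0.7] w 52.3 yang -0.0442
shift [218.3  -0.8 148.6] turn [ 0.0001  0.0001 -0.0192]
```

>>> move_arm(
  moves=[
    [[45, 0, 0], [0, 0, 0], 0.4],
    [[90, 0, 0], [0, 0, 0], 0.4],
    [[135, 0, 0], [0, 0, 0], 0.4],
    [[180, 0, 0], [0, 0, -0.02], 0.4],
    [[210, -1, 0], [0, 0, -0.02], 0.4],
    [[218, -1, 20], [0, 0, -0.02], 0.4],
    [[218, -1, 60], [0, 0, -0.02], 0.4],
    [[218, -1, 100], [0, 0, -0.02], 0.4],
    [[218, -1, 125], [0, 0, -0.02], 0.4],
    [[218, -1, 135], [0, 0, -0.02], 0.4],
  ],
)

```text
time: 10.55
position: [478.2, -88.5, 53.3]
tcp_rot: [-2.246, -2.192, 0.004]
ft_force: [-0.1, -0.6, -0.5]
width: 52.3
gripper_force: 0.0
```

>>> move_arm(
  moves=[
    [[0, 0, 6], [0, 0, 0], 0.4],
    [[0, 0, 12], [0, 0, 0], 0.4],
    [[0, 0, 14], [0, 0, 0], 0.4],
    [[0, 0, 14], [0, 0, 0], 0.4],
    [[-4, 0, 14], [0, 0, 0], 0.4],
    [[-8, 0, 14], [0, 0, 0], 0.4],
    [[-12, 0, 14], [0, 0, 0], 0.4],
    [[-15, 0, 14], [0, 0, 0], 0.4],
    [[-16, 0, 14], [0, 0, 0], 0.4],
    [[-16, 0, 14], [0, 0, 0], 0.4],
  ],
)

```text
time: 11.55
position: [479.4, -105.0, 41.5]
tcp_rot: [2.25, 2.193, -0.0]
ft_force: [0.1, 0.1, -0.1]
width: 52.6
gripper_force: 0.0
```

```bash
python3 -c "
from h import *
for i in range(3): goto(479.8,-115.1,41,-.025);snapshot('top')"
```

```text
t 11.55 pos [ 479.4 -105.    41.5] F [ 0.1  0.1 -0.1] w 52.6 yang -0.0255
shift [-10.1   0.7   0.5] turn [ 0.      0.     -0.0005]
t 11.6 pos [ 479.4 -104.8   41.5] F [ 0.9  0.2 -0.2] w 51.9 yang -0.0251
shift [-10.3   0.6   0.5] turn [ 0.     -0.     -0.0001]
t 11.65 pos [ 479.4 -104.7   41.6] F [-0.3  0.3  0.1] w 52.4 yang -0.0249
shift [-10.4   0.6   0.6] turn [ 0.     -0.0001  0.0001]
```

>>> move_arm(
  moves=[
    [[-3, 0, 0], [0, 0, 0], 0.4],
    [[-6, 0, 0], [0, 0, 0], 0.4],
    [[-8, 0, 0], [0, 0, 0], 0.4],
    [[-9, 0, 0], [0, 0, 0], 0.4],
    [[-9.5, 0, 0], [0, 0, 0], 0.4],
    [[-9.9, 0, 0], [0, 0, 0], 0.4],
    [[-10.2, 0, 0], [0, 0, 0], 0.4],
    [[-10.2, 0, 0], [0, 0, 0], 0.4],
    [[-10.2, 0, 0], [0, 0, 0], 0.4],
    [[-10.2, 0, 0], [0, 0, 0], 0.4],
  ],
)

```text
time: 12.7
position: [479.0, -114.9, 41.5]
tcp_rot: [-2.249, -2.193, 0.0]
ft_force: [-1.1, 0.6, -0.3]
width: 51.9
gripper_force: 0.5
```

```bash
python3 -c "
from h import *
goto(479.8,-115.1,41,-.025)"
```

```text
t 12.7 pos [ 479.  -114.9   41.5] F [-1.1  0.6 -0.3] w 51.9 yang -0.0249
shift [-0.2  0.8  0.5] turn [-0.0003  0.      0.0001]
```

>>> move_arm(
  moves=[
    [[2, 0, 0], [0, 0, 0], 0.4],
    [[10, 0, 0], [0, 0, 0], 0.4],
    [[20, 0, 0], [0, 0, 0], 0.4],
    [[25, 0, -20], [0, 0, 0], 0.4],
    [[25, 0, -60], [0, 0, 0], 0.4],
    [[25, 0, -100], [0, 0, 0], 0.4],
    [[25, 0, -140], [0, 0, 0], 0.4],
    [[-15, 0, -160], [0, 0, 0], 0.4],
    [[-60, 0, -160], [0, 0, 0], 0.4],
    [[-105, 0, -160], [0, 0, 0], 0.4],
  ],
)

```text
time: 13.7
position: [477.3, -220.4, 203.0]
tcp_rot: [2.244, 2.194, 0.001]
ft_force: [0.8, 0.2, -1.1]
width: 52.3
gripper_force: 0.0
```

>>> move_arm(
  moves=[
    [[-45, 0, 0], [0, 0, 0], 0.4],
    [[-90, 0, 0], [0, 0, 0], 0.4],
    [[-135, 0, 0], [0, 0, 0], 0.4],
    [[-180, 10, 0], [0, 0, 0], 0.4],
    [[-220, 10, 0], [0, 0, 0], 0.4],
    [[-240, 10, 0], [0, 0, 0], 0.4],
    [[-240, 10, 0], [0, 0, 0], 0.4],
    [[-240, 10, 0], [0, 0, 0], 0.4],
    [[-240, 10, 0], [0, 0, 0], 0.4],
    [[-240, 10, 0], [0, 0, 0], 0.4],
  ],
)

```text
time: 14.7
position: [481.7, -459.0, 202.5]
tcp_rot: [2.246, 2.194, 0.001]
ft_force: [0.0, -0.2, 0.6]
width: 52.2
gripper_force: 0.0
```

Run:
```python
from h import *
np.set_printoptions(suppress=True)
print(get_state()['time'],get_state()['position'])
S=[snapshot('top') for _ in range(4)];t=S[0];im=np.mean([a['color'] for a in S],0);t['color']=im.astype(np.uint8)
crop(t,'c7.png',318,158,52,66,8.9)
r,g,b=im[...,0],im[...,1],im[...,2]
x=np.clip((r-b)/(r+g+b+1)*400,0,255).astype(np.uint8);rb=np.dstack([x]*3)
def pr(nm,p,q,z,sg,col,r=2.):
    t['color']=col
    e,res=edge(t,c2(*p),c2(*q),z,sg,r);print(nm,e.round(4),round(float(res),2),'beyond',(-207.2-(e[0]-490)*.0455-e[1]).round(2))
c=im.astype(np.uint8)
for k,col in(('g',c),('rb',rb)):
    pr('front '+k,(559,110),(556,270),38,1,col);pr('rear '+k,(340,108),(337,260),38,1,col)
    pr('far '+k,(350,98),(545,101),38,1,col);pr('near '+k,(345,272),(540,275),38,1,col)
pr('line',(501,108),(499,268),38,0,c)
```

```text
14.7 [ 481.65205404 -459.01135007  202.52187592]
front g [ 484.4912 -237.3164   -0.0458] 0.22 beyond 30.37
rear g [ 492.7396 -127.2595   -0.0529] 0.19 beyond -80.07
far g [ 535.3221 -175.7009    1.5081] 0.38 beyond -33.56
near g [ 445.7244 -180.8158    1.5325] 0.23 beyond -24.37
front rb [ 484.286  -237.6153   -0.0427] 0.08 beyond 30.68
rear rb [ 491.0064 -125.5801   -0.0485] 0.19 beyond -81.67
far rb [ 536.1484 -181.8672    1.5254] 0.58 beyond -27.43
near rb [ 444.8312 -170.1617    1.5063] 0.25 beyond -34.98
line [ 490.655  -207.5242   -0.0369] 0.02 beyond 0.29
```

View pics/c7.png

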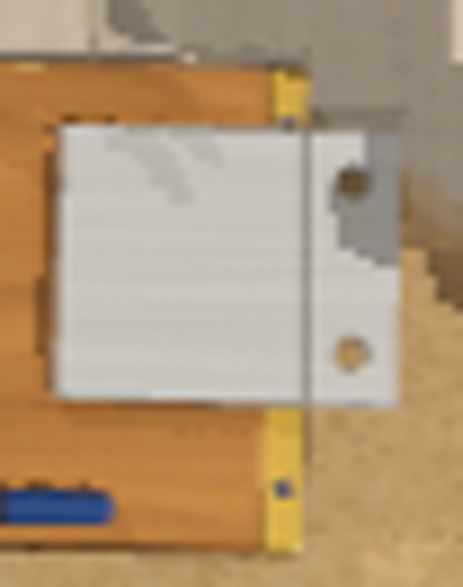

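The line at x≈307 px runs into the brass outer edge (308 above the plate, 303 below). Plate yaw is ≈ -0.046, the same as the board, with the line within about 0.3 mm and the overhang about 30.4 mm.

```bash
python3 -c "
from workcell import ticket
print(ticket.hand_in())"
```

```text
the job is handed in; nothing more can be done
None
```

I pushed the plate flat along the board until its scribed line lay over the brass edge, to within about 0.5 mm and about 0.01 rad of square by the camera. About 30 mm and both screw holes stick out. The arm stands clear and the job is handed in; no verdict came back.

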